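Push a parts carton between two stock bins onto the counting scale

ROBOT

A 7-joint arm with a two-finger parallel gripper is mounted at the origin on the work surface. World frame = base frame: x ahead of the robot, y to its left, z up, the work surface at z = 0. Lengths are in m, angles in degrees, forces in N, time in s.
With the tool pointing down it reaches from about 0.425 to 0.875 m from the base axis. Payload 4.7 kg.
Tool frame: the origin (TCP) lies on the front face of the gripper's body, between the roots of the fingers; the fingertips stand 70 mm ahead of it and the grasp point (between the pads) lies 51 mm ahead of it; z points along the fingers, y is the direction in which the jaws open and shut (so a half turn about z gives the same grasp; the last joint's range is limited). The gripper opens to 87 mm and grips with 3 to 60 N. Pads are 19 mm wide; open, the fingers measure 117 mm over their backs; the gripper's body (75 mm by 190 mm) begins 51 mm behind the grasp point.
Start: joints at [-73.505, 18.392, -4.016, 83.108, 1.295, 78.541, -3.26], TCP at [0.176, 0.626, 0.292] pointing down, gripper open.
Joint ranges: [-163.93, 163.93], [-17.29, 119.83], [-79.2, 71.16], [3.27, 140.29], [-89.18, 269.18], [5.43, 117.66], [-154.24, 154.24]. Speed limits (degrees/s): [147.25, 147.25, 180, 180, 180, 180, 180].

INTERFACE

Orientations are given as [roll, pitch, yaw] about the fixed x, y, z axes, in that order (R = Rz(yaw) Ry(pitch) Rx(roll)).
In Python, from cell import env gives the robot as it stands.
- The arm moves only by the tool drive_tool, never from a script. Its argument "commands" is a list of rows, each a list of 7 numbers: the shift along the tool's x, y, z in cm, then the turn, a rotation vector about the tool's x, y, z in degrees, then the opening, from 0 (shut) to 1 (fully open). In form: [[tx, ty, tz, rx, ry, rz, hand], ...]. A call has 1 to 20 rows; each row shifts and turns the commanded pose from where the row before left it, along the tool's axes as they then stand; what a row does not reach is not made up. A row lasts 1/12 s, in which the tool goes at most 41.7 mm and 7.16 degrees, less where a joint would pass 70% of its speed; a pose out of reach is approached as far as the arm can. A call is refused whole if a number of a shift passes 4.17 or a number of a turn 7.16, either way. A call with a gripper value outside its range is refused whole. The fingers move at their own pace and stop on an object; "force" is the grip in N (left out, the last holds). Time passes only in rows, so rows that do not move let the fingers close. It gives the time, the measured TCP pose, the force and the opening at its end, in the units of the state.
- env.get_obs(): the state, without advancing time (a new reading comes with each control period).
- env.read_camera(name): name is "side" or "top" or "wrist"; returns a dict with "img" (420x560x3 uint8, blue, green, red), "mtx" (3x3 intrinsics, pixels), "pose" (4x4, takes a point from camera to world coordinates). Camera axes: x right, y down, z forward; pixel columns grow to the right and rows downward; lengths in m; the calibration is good to about 2 mm. A picture is of the moment at which its call begins. There is no depth.
- env.sign_off(): hands the job in, once; it reports no verdict.
The state is a dict: "time_s": time; "qpos": joint angles; "joint_velocities": joint speeds; "effort": joint torques, N m; "tool_pos": TCP position; "tool_rot": TCP orientation; "force": force on the tool from outside, world axes, zero at the start; "wrist_torque": the same for the moment, N m; "grip_width": finger opening in m.
Only numpy, scipy, OpenCV 4.12 (cv2) and the standard library are available. Lean on these libraries where they do the work, as an engineer would, in place of code of your own. Each camera call takes 0.05 s, during which the arm holds its last target.

TASK

Push the open carton of electrodes along the bench through the narrow gap between the two fixed blue bins, and on until it stands square in the middle of the steel weighing plate behind them, then move clear of it. Only push it with the fingers: it must stay flat on the bench, never lifted, carried or tipped. Leave the loose things around it where they are.

Things in the scene. Friction and masses are not known exactly. Their poses are not given: they have to be found in the camera images.
- carton: open brown cardboard carton, filled to about 12 mm below its rim with white ceramic electrodes: 92 mm along its x, 90 mm along its y, 50 mm high, 0.25 to 0.5 kg, loose. Origin at the centre of its underside. It starts to the robot's right of the bins, often not in line with the gap, turned up to 0.5 rad from the station's axes. It slides with ordinary friction and squares up against two fingertips side by side
- station: the bolted-down counting station: two blue open-fronted stock bins with the gap between them, the weighing plate behind, then a low grey display head. Place and yaw (up to 0.15 rad) differ each time. Origin on the bench in the middle of the gap; y points along the gap from the carton's side to the plate (roughly the robot's left), x across the gap, away from the robot
- gap (a point): middle of the gap, on the bench: the station's origin and axes. The bins fill x from -180 to -50 mm and from +50 to +180 mm, y from -60 to +60 mm, and are 62 mm high: the gap is 100 mm wide and 120 mm long, its mouth at y = -60 mm (bin corners there rounded by 6 mm)
- plate (a point): centre of the weighing plate, a steel plate 180 x 180 mm with a thin dark rim, flush with the bench (no step), 170 mm along the station's y from the middle of the gap; the station's axes. The display head, 150 mm wide, 50 mm high, begins 105 mm beyond this centre
- spare_box: a closed white paper-covered box, 55 x 45 x 38 mm, loose bystander; origin under its centre
- tape: a roll of clear tape lying flat, 56 mm across, 24 mm high, loose bystander; origin under its centre
- fitting: a turned brass fitting standing upright, 32 mm across, 42 mm high, loose bystander; origin under its centre
- coupling: a turned steel coupling standing upright, 36 mm across, 38 mm high, loose bystander; origin under its centre
- electrode: a single electrode, a white ceramic stick with a steel clamp, about 98 mm long and 13 mm high, lying beside the weighing plate, loose bystander; origin under its middle, x along it
- jar: a small clear jar with a black cap, 48 mm across, 62 mm high, loose bystander; origin under its centre
- screwdriver: a screwdriver 170 mm long with a black handle, lying just beyond the far bin, loose bystander; x along it, handle to -x

How it is judged:
By the outcome, as a careful person would: the job done as asked, in the order asked, and still so for the second after the job is handed in, with the robot touching nothing.
It also fails if it takes over 67 s, if anything falls off the work surface, if the arm or the gripper's body presses on something with over 40 N, if the wrist force passes 120 N, or if a joint passes its speed limit or range.

## Working session

There is one attempt and no reset: what is moved stays moved. The work goes in short steps, Python scripts to look and compute and a tool call to move; the robot and the scene stay as the last step left them, time stands still between calls to the robot, and variables do not carry over. Pictures are saved under pics/ and viewed, and the job is handed in when it is done.

Besides the shell and the picture viewer there is one more tool, called as a command line: name --pt "numbers of a row" for each row, then --argument value for the rest. drive_tool: Moves the arm, as the interface text tells. Its arguments: {"type":"object","properties":{"commands":{"type":"array"},"force":{"type":"number"}},"required":["commands"]}

```bash
ls; mkdir -p pics; python3 - <<'E'
from cell import env
import cv2
o=env.get_obs();print({k:o[k] for k in('time_s','tool_pos','tool_rot','force','grip_width')})
for n in("top","side","wrist"):
    c=env.read_camera(n);cv2.imwrite(f"pics/{n}0.png",c["img"]);print(n,c["mtx"].round(1).tolist(),c["pose"].round(4).tolist())
E
```

```text
pics
{'time_s': 0.0, 'tool_pos': array([0.17566436, 0.62538295, 0.29118798]), 'tool_rot': array([-1.79894367e+02,  5.42169031e-03,  1.64317077e+02]), 'force': array([ 0.0245311 , -0.02331781, -0.17435079]), 'grip_width': 0.08663063263773699}
top [[426.8, 0.0, 277.8], [0.0, 426.8, 208.4], [0.0, 0.0, 1.0]] [[0.0131, -0.9893, 0.1455, 0.4753], [-0.9992, -0.0184, -0.0352, -0.0477], [0.0375, -0.1449, -0.9887, 0.8293], [0.0, 0.0, 0.0, 1.0]]
side [[487.8, 0.0, 284.0], [0.0, 487.8, 202.6], [0.0, 0.0, 1.0]] [[0.9416, -0.1968, 0.2732, 0.2769], [-0.3363, -0.5909, 0.7333, -0.8339], [0.0171, -0.7824, -0.6225, 0.7095], [0.0, 0.0, 0.0, 1.0]]
wrist [[333.5, 0.0, 280.0], [0.0, 333.5, 206.9], [0.0, 0.0, 1.0]] [[0.2703, 0.935, 0.2295, 0.1123], [0.9628, -0.2621, -0.0659, 0.6433], [-0.0014, 0.2388, -0.9711, 0.3832], [0.0, 0.0, 0.0, 1.0]]
```

View pics/top0.png

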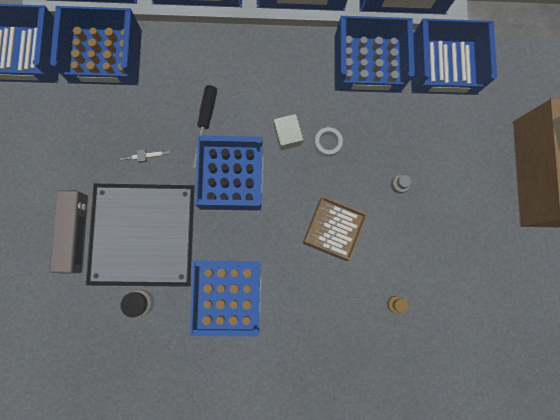

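View pics/side0.png

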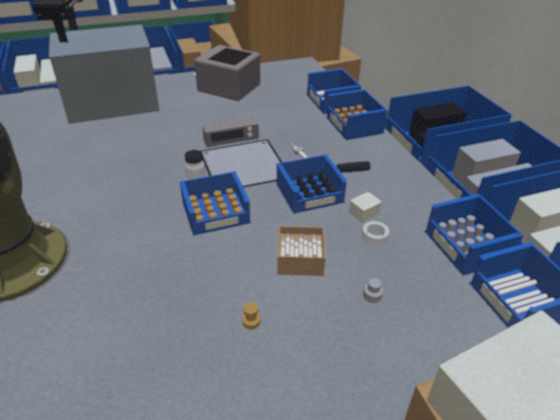

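Top view: carton at about (335,230), turned roughly 25°. The gap runs between the bins at (230,172) and (227,298), with the plate centred near (141,235). Next I'll measure these.

```bash
cat > h.py <<'E'
from cell import env
import cv2, numpy as np
def cast(c,px,z):
    px=np.atleast_2d(np.float64(px)); d=np.c_[px,np.ones(len(px))]@np.linalg.inv(c["mtx"]).T@c["pose"][:3,:3].T
    o=c["pose"][:3,3]; return (o+d*((z-o[2])/d[:,2])[:,None])[:,:2]
def proj(c,P):
    R=c["pose"][:3,:3];p=(np.float64(P)-c["pose"][:3,3])@R@c["mtx"].T;return p[:,:2]/p[:,2:]
def big(m,lo=200):
    k,_=cv2.findContours(m,cv2.RETR_EXTERNAL,cv2.CHAIN_APPROX_NONE);return sorted([x for x in k if cv2.contourArea(x)>lo],key=cv2.contourArea)[::-1]
def rect(c,cnt,z):
    w=cast(c,cnt.reshape(-1,2),z).astype(np.float32);r=cv2.minAreaRect(w*1000);return r,cv2.boxPoints(r)
def carton(c,z=.05):
    hsv=cv2.cvtColor(c["img"],cv2.COLOR_BGR2HSV)
    m=cv2.inRange(hsv,(5,70,50),(22,255,255))
    m[:, 480:]=0
    m=cv2.morphologyEx(m,cv2.MORPH_CLOSE,np.ones((5,5)))
    return [(rect(c,k,z)[0],cv2.boundingRect(k)) for k in big(m,700)]
E
python3 - <<'E'
from h import *
c=env.read_camera("top");hsv=cv2.cvtColor(c["img"],cv2.COLOR_BGR2HSV)
for p in [(330,205),(310,240),(356,230),(250,145),(92,235),(140,186),(140,235),(100,100),(60,220),(198,170)]: print(p,hsv[p[1],p[0]])
print("carton",carton(c))
m=cv2.inRange(hsv,(105,120,40),(130,255,255));m=cv2.morphologyEx(m,cv2.MORPH_CLOSE,np.ones((5,5)))
for k in big(m,2000):
    b=cv2.boundingRect(k)
    if b[1]>110: r,p=rect(c,k,.062);print("bin",b,r,p.round(1).tolist())
m=cv2.inRange(hsv,(0,0,0),(180,255,55))
for k in big(m,150):
    r,p=rect(c,k,0);print("dark",cv2.boundingRect(k),r)
E
```

```text
(330, 205) [ 11  45 120]
(310, 240) [ 16  86 130]
(356, 230) [ 17  83 132]
(250, 145) [110 127  58]
(92, 235) [105  30  51]
(140, 186) [98 23 45]
(140, 235) [112  20 139]
(100, 100) [107  20 112]
(60, 220) [  4  16 125]
(198, 170) [109 146 119]
carton [(((555.6437377929688, -181.69766235351562), (91.11073303222656, 94.74050903320312), 68.89752197265625), (304, 197, 63, 63)), (((892.2030639648438, 283.0410461425781), (83.34503936767578, 90.29362487792969), 89.9194564819336), (70, 27, 47, 46))]
bin (190, 261, 70, 75) ((428.5588073730469, 15.625389099121094), (127.7715072631836, 119.30916595458984), 0.4427465498447418) [[364.20001220703125, 74.80000305175781], [365.1000061035156, -44.5], [492.8999938964844, -43.5], [492.0, 75.80000305175781]]
bin (195, 136, 67, 74) ((654.4053955078125, 15.965465545654297), (136.78485107421875, 119.24822235107422), 0.5981528759002686) [[585.4000244140625, 74.9000015258789], [586.5999755859375, -44.400001525878906], [723.4000244140625, -42.900001525878906], [722.2000122070312, 76.30000305175781]]
dark (87, 184, 107, 102) ((543.3080444335938, 185.4765167236328), (193.8810577392578, 193.2376251220703), 0.12887658178806305)
dark (121, 292, 26, 25) ((410.8097229003906, 191.34130859375), (43.011924743652344, 47.15830993652344), 11.803183555603027)
dark (72, 209, 14, 63) ((529.9075927734375, 301.5778503417969), (17.054927825927734, 118.58000946044922), 89.81172180175781)
dark (198, 86, 19, 43) ((803.0963134765625, 69.04890441894531), (24.623945236206055, 89.84066009521484), 80.06807708740234)
```

```bash
python3 - <<'E'
import cv2
i=cv2.imread("pics/top0.png")[110:350,40:410];cv2.imwrite("pics/crop0.png",cv2.resize(i,None,fx=2.1,fy=2.1,interpolation=cv2.INTER_CUBIC))
E
```

```text
(no output)
```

View pics/crop0.png

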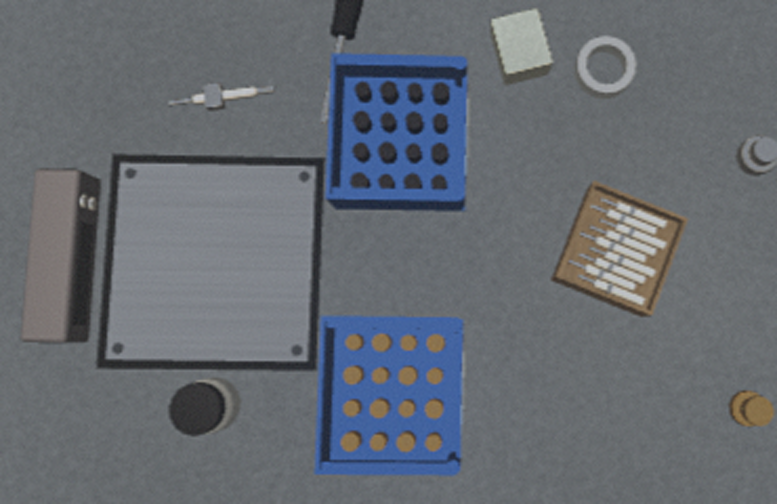

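drive_tool --pt "0 0 0 0 0 -4 0.46" --pt "0 0 0 0 0 -4 0.46" --pt "0 0 0 0 0 -4 0.46" --pt "0 0 0 0 0 -3.7 0.46" --pt "-1.2 -2 0 0 0 0 0.46" --pt "-1.2 -2 0 0 0 0 0.46" --pt "-1.2 -2 0 0 0 0 0.46" --pt "-1.2 -2 0 0 0 0 0.46" --pt "-1.2 -2 0 0 0 0 0.46" --pt "-1.2 -2 0 0 0 0 0.46" --pt "-1.2 -2 0 0 0 0 0.46" --pt "-1.2 -2 0 0 0 0 0.46" --pt "-1.2 -2 0 0 0 0 0.46" --pt "-1.2 -2 0 0 0 0 0.46" --pt "-1.2 -2 0 0 0 0 0.46" --pt "-1.2 -2 0 0 0 0 0.46" --pt "-1.2 -2 0 0 0 0 0.46" --pt "-1.2 -2 0 0 0 0 0.46" --pt "-1.2 -2 0 0 0 0 0.46" --pt "-1.2 -2 0 0 0 0 0.46" --force 20

```text
time_s: 1.87
tool_pos: [0.3682, 0.3047, 0.2922]
tool_rot: [180.0, 0.0, -180.0]
force: [0.6, -0.3, -0.4]
grip_width: 0.0399
```

drive_tool --pt "-1.46 -2.42 0 0 0 0 0.46" --pt "-1.46 -2.42 0 0 0 0 0.46" --pt "-1.46 -2.42 0 0 0 0 0.46" --pt "-1.46 -2.42 0 0 0 0 0.46" --pt "-1.46 -2.42 0 0 0 0 0.46" --pt "-1.46 -2.42 0 0 0 0 0.46" --pt "-1.46 -2.42 0 0 0 0 0.46" --pt "-1.46 -2.42 0 0 0 0 0.46" --pt "-1.46 -2.42 0 0 0 0 0.46" --pt "-1.46 -2.42 0 0 0 0 0.46" --pt "-1.46 -2.42 0 0 0 0 0.46" --pt "-1.46 -2.42 0 0 0 0 0.46" --pt "-1.46 -2.42 0 0 0 0 0.46" --pt "-1.46 -2.42 0 0 0 0 0.46" --pt "-1.46 -2.42 0 0 0 0 0.46" --pt "-1.46 -2.42 0 0 0 0 0.46" --pt "-1.46 -2.42 0 0 0 0 0.46" --pt "-1.46 -2.42 0 0 0 0 0.46" --pt "-1.46 -2.42 0 0 0 0 0.46" --pt "-1.46 -2.42 0 0 0 0 0.46"

```text
time_s: 3.53
tool_pos: [0.6605, -0.179, 0.2919]
tool_rot: [180.0, -0.0, -180.0]
force: [0.3, 0.2, 0.5]
grip_width: 0.0401
```

drive_tool --pt "0 0 2 0 0 0 0.46" --pt "0 0 2 0 0 0 0.46" --pt "0 0 2 0 0 0 0.46" --pt "0 0 2 0 0 0 0.46" --pt "0 0 2 0 0 0 0.46" --pt "0 0 2 0 0 0 0.46" --pt "0 0 2 0 0 0 0.46" --pt "0 0 2 0 0 0 0.46" --pt "0 0 2 0 0 0 0.46" --pt "0 0 1.5 0 0 0 0.46" --pt "0 0 1 0 0 0 0.46" --pt "0 0 0.2 0 0 0 0.46"

```text
time_s: 4.53
tool_pos: [0.6589, -0.1776, 0.0829]
tool_rot: [180.0, -0.2, -180.0]
force: [-0.6, 1.3, -0.5]
grip_width: 0.0399
```

```bash
python3 - <<'E'
from h import *
print(env.get_obs()["tool_pos"],env.get_obs()["force"])
a=[]
for n in("top","side"):
    c=env.read_camera(n);a.append(c["img"][:, :400] if n=="top" else c["img"][:,150:550])
cv2.imwrite("pics/s1.png",np.hstack(a))
E
```

```text
[ 0.65886637 -0.17757779  0.08293166] [-0.60211027  1.33868048 -0.50891432]
```

View pics/s1.png

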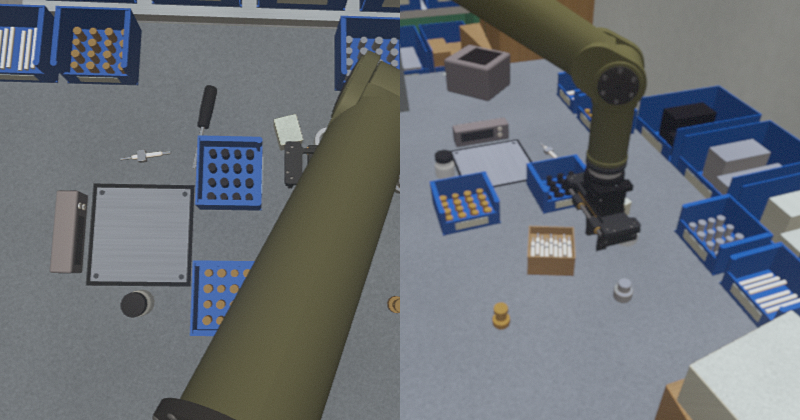

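drive_tool --pt "0.4 0 0 0 0 0 0.46" --pt "0.4 0 0 0 0 0 0.46" --pt "0.4 0 0 0 0 0 0.46" --pt "0.4 0 0 0 0 0 0.46" --pt "0.4 0 0 0 0 0 0.46" --pt "0.4 0 0 0 0 0 0.46" --pt "0.4 0 0 0 0 0 0.46" --pt "0.3 0 0 0 0 0 0.46" --pt "0.2 0 0 0 0 0 0.46" --pt "0.2 0 0 0 0 0 0.46" --pt "0.2 0 0 0 0 0 0.46" --pt "0.2 0 0 0 0 0 0.46" --pt "0.2 0 0 0 0 0 0.46" --pt "0.2 0 0 0 0 0 0.46" --pt "0.2 0 0 0 0 0 0.46" --pt "0.2 0 0 0 0 0 0.46" --pt "0.2 0 0 0 0 0 0.46" --pt "0.2 0 0 0 0 0 0.46" --pt "0.2 0 0 0 0 0 0.46" --pt "0.2 0 0 0 0 0 0.46"

```text
time_s: 6.3
tool_pos: [0.6048, -0.1781, 0.0852]
tool_rot: [180.0, 0.0, -180.0]
force: [1.7, 0.5, 0.1]
grip_width: 0.0397
```

```bash
python3 - <<'E'
from h import *
print(env.get_obs()["tool_pos"],env.get_obs()["force"])
c=env.read_camera("side");i=c["img"]
cv2.imwrite("pics/s2.png",cv2.resize(i[150:350,200:460],None,fx=3,fy=3,interpolation=cv2.INTER_CUBIC))
E
```

```text
[ 0.60476757 -0.17807837  0.08524781] [1.6958187  0.51061994 0.13070427]
```

View pics/s2.png

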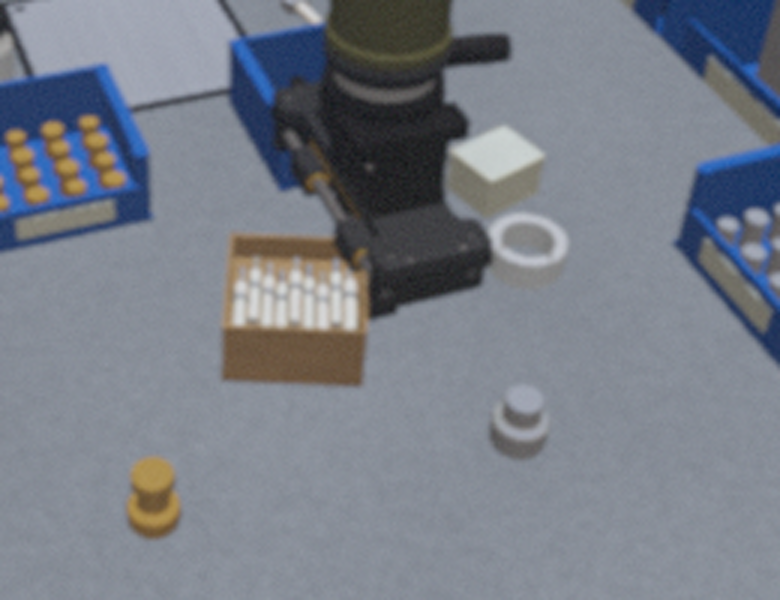

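Side view: the carton has turned partly. Its front bottom edge runs from about (274,276) to (321,278), and one finger touches its right side. I'll convert those pixels to bench positions.

```bash
python3 - <<'E'
from h import *
c=env.read_camera("side")
b=cast(c,[(274.3,276),(320.7,278)],0);print(b)
d=b[1]-b[0];print(np.degrees(np.arctan2(d[1],d[0])),np.linalg.norm(d))
t=cast(c,[(275,259),(322.3,261),(277,228.5)],.05);print(t);d=t[1]-t[0];print(np.degrees(np.arctan2(d[1],d[0])))
E
```

```text
[[ 0.49227968 -0.21005493]
 [ 0.57668287 -0.24428123]]
-22.073026795254968 0.09107874807255778
[[ 0.4923537  -0.213232  ]
 [ 0.57538684 -0.24689766]
 [ 0.52429373 -0.13214818]]
-22.070012177281654
```

The corner slipped between the fingertips, because its y of -0.159 is just at the finger's inner edge. I'll back off, close the fingers and push the corner with the solid tip.

drive_tool --pt "-0.6 0 0 0 0 0 0.46" --pt "-0.6 0 0 0 0 0 0.46" --pt "-0.6 0 0 0 0 0 0.46" --pt "-0.6 0 0 0 0 0 0.46" --pt "-0.6 0 0 0 0 0 0.2" --pt "0 0.6 0 0 0 0 0" --pt "0 0.6 0 0 0 0 0" --pt "0 0.6 0 0 0 0 0" --pt "0 0.5 0 0 0 0 0" --pt "0 0 0 0 0 0 0" --pt "0 0 0 0 0 0 0"

```text
time_s: 7.32
tool_pos: [0.6349, -0.1542, 0.0853]
tool_rot: [180.0, 0.0, -179.9]
force: [0.5, 0.5, 0.5]
grip_width: 0.0032
```

drive_tool --pt "0.4 0 0 0 0 0 0" --pt "0.4 0 0 0 0 0 0" --pt "0.3 0 0 0 0 0 0" --pt "0.2 0 0 0 0 0 0" --pt "0.2 0 0 0 0 0 0" --pt "0.2 0 0 0 0 0 0" --pt "0.2 0 0 0 0 0 0" --pt "0.2 0 0 0 0 0 0" --pt "0.2 0 0 0 0 0 0" --pt "0.2 0 0 0 0 0 0" --pt "0.2 0 0 0 0 0 0" --pt "0.2 0 0 0 0 0 0" --pt "0.2 0 0 0 0 0 0" --pt "0.2 0 0 0 0 0 0"

```text
time_s: 8.48
tool_pos: [0.6019, -0.1551, 0.0853]
tool_rot: [180.0, 0.0, -180.0]
force: [2.0, 0.5, -0.1]
grip_width: 0.0004
```

```bash
python3 - <<'E'
from h import *
print(env.get_obs()["tool_pos"],env.get_obs()["force"],env.get_obs()["grip_width"])
c=env.read_camera("side");i=c["img"]
cv2.imwrite("pics/s3.png",cv2.resize(i[150:350,200:460],None,fx=3,fy=3,interpolation=cv2.INTER_CUBIC))
E
```

```text
[ 0.6018933  -0.15510721  0.08534067] [ 2.04700415  0.47384773 -0.11269447] 0.0004127509912890248
```

View pics/s3.png

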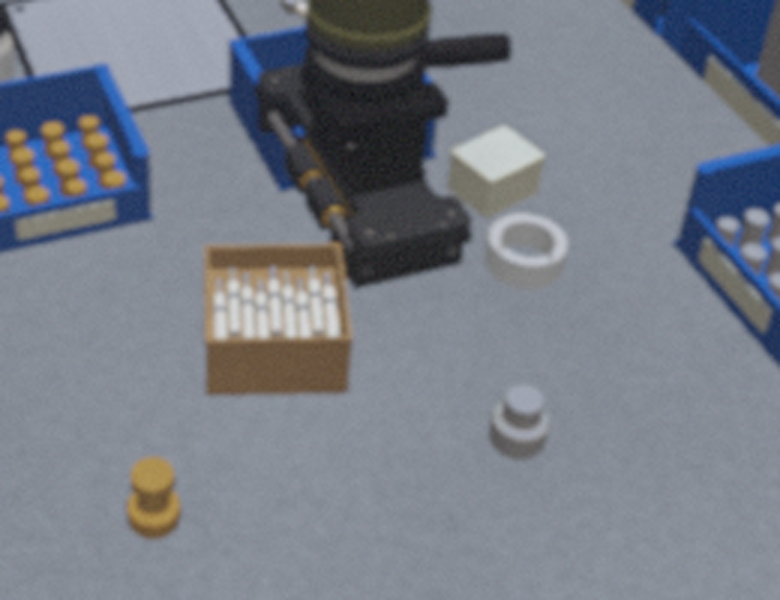

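```bash
cat >> h.py <<'E'
def sidecarton(c,a,b):  # bottom front corners in 3x crop px (offset 200,150)
    q=np.array([a,b])/3+[200,150]; p=cast(c,q,0); d=p[1]-p[0]; L=np.linalg.norm(d);u=d/L;n=np.array([-u[1],u[0]])
    print("ang %.1f len %.1f ctr"%(np.degrees(np.arctan2(u[1],u[0])),L*1e3),((p.mean(0)+.045*n)*1e3).round(1))
E
python3 - <<'E'
from h import *
c=env.read_camera("side")
sidecarton(c,(208,391.5),(347,390.5))
E
```

```text
ang -18.2 len 90.3 ctr [ 536.3 -189.5]
```

drive_tool --pt "-0.6 0 0 0 0 0 0" --pt "-0.6 0 0 0 0 0 0" --pt "0 0 -2 0 0 0 0.2" --pt "0 0 -2 0 0 0 0.57" --pt "0 0 -2 0 0 0 0.57" --pt "0 0 -2 0 0 0 0.57" --pt "0 0 0 0 0 6.75 0.57" --pt "0 0 0 0 0 6.75 0.57" --pt "0 0 0 0 0 6.75 0.57" --pt "0 0 0 0 0 6.75 0.57" --pt "0 0 0 0 0 6.75 0.57" --pt "0 0 0 0 0 6.75 0.57" --pt "0 0 0 0 0 6.75 0.57" --pt "0 0 0 0 0 6.75 0.57" --pt "0 0 0 0 0 6.75 0.57" --pt "0 0 0 0 0 6.75 0.57" --pt "0 0 0 0 0 6.75 0.57" --pt "0 0 0 0 0 6.75 0.57" --pt "0 0 0 0 0 6.75 0.57" --pt "0 0 0 0 0 6.75 0.57"

```text
time_s: 10.25
tool_pos: [0.6143, -0.1552, 0.1652]
tool_rot: [-180.0, 0.0, 85.2]
force: [-0.1, 0.7, 0.0]
grip_width: 0.0496
```

drive_tool --pt "0 0 0 0 0 6.75 0.57" --pt "0 0 0 0 0 6.75 0.57"

```text
time_s: 10.42
tool_pos: [0.6144, -0.1551, 0.1652]
tool_rot: [-180.0, 0.0, 71.7]
force: [-0.3, 0.3, 0.2]
grip_width: 0.0496
```

```bash
python3 - <<'E'
from h import *
o=env.get_obs();print(o["tool_pos"],o["tool_rot"],o["time_s"])
t=np.array([.508,-.275])-o["tool_pos"][:2];y=np.radians(o["tool_rot"][2])
print("tx,ty cm",100*t@[np.cos(y),np.sin(y)],100*t@[np.sin(y),-np.cos(y)])
c=env.read_camera("top");cv2.imwrite("pics/t4.png",c["img"])
cv2.imwrite("pics/w4.png",env.read_camera("wrist")["img"])
cv2.imwrite("pics/s4.png",cv2.resize(env.read_camera("side")["img"][150:350,200:460],None,fx=3,fy=3))
E
```

```text
[ 0.61436114 -0.15511679  0.16522675] [-1.79989260e+02  4.09577638e-02  7.17059071e+01] 10.4167
tx,ty cm -14.721023465014582 -6.335473251861084
```

View pics/t4.png

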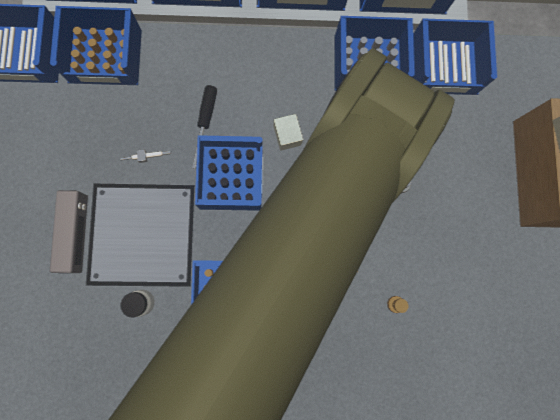

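View pics/w4.png

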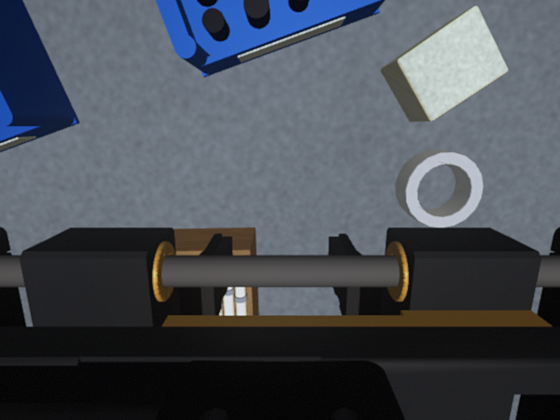

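View pics/s4.png

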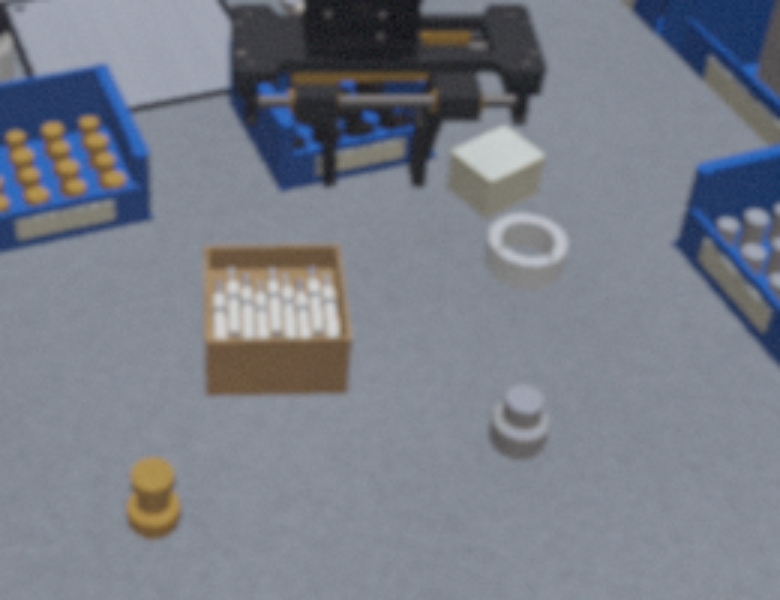

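drive_tool --pt "-1.23 -0.53 0 0 0 0 0.57" --pt "-1.23 -0.53 0 0 0 0 0.57" --pt "-1.23 -0.53 0 0 0 0 0.57" --pt "-1.23 -0.53 0 0 0 0 0.57" --pt "-1.23 -0.53 0 0 0 0 0.57" --pt "-1.23 -0.53 0 0 0 0 0.57" --pt "-1.23 -0.53 0 0 0 0 0.57" --pt "-1.23 -0.53 0 0 0 0 0.57" --pt "-1.23 -0.53 0 0 0 0 0.57" --pt "-1.23 -0.53 0 0 0 0 0.57" --pt "-1.23 -0.53 0 0 0 0 0.57" --pt "-1.2 -0.5 0 0 0 0 0.57" --pt "0 0 1.4 0 0 0 0.57" --pt "0 0 1.4 0 0 0 0.57" --pt "0 0 1.4 0 0 0 0.57" --pt "0 0 1.4 0 0 0 0.57" --pt "0 0 1.2 0 0 0 0.57" --pt "0 0 1.2 0 0 0 0.57" --pt "0 0 0 0 0 0 0.57"

```text
time_s: 12.15
tool_pos: [0.507, -0.2744, 0.082]
tool_rot: [-179.7, 0.0, 72.1]
force: [-0.4, -0.2, -0.1]
grip_width: 0.0495
```

```bash
python3 - <<'E'
from h import *
o=env.get_obs();print(o["tool_pos"],o["tool_rot"],o["time_s"])
c=env.read_camera("top");cv2.imwrite("pics/t5.png",c["img"])
a=cv2.resize(env.read_camera("wrist")["img"],(400,300));b=cv2.resize(env.read_camera("side")["img"],(400,300))
cv2.imwrite("pics/w5.png",np.hstack([a,b]))
E
```

```text
[ 0.50699157 -0.27438498  0.08204204] [-1.79721971e+02  2.64470560e-03  7.20540864e+01] 12.15
```

View pics/t5.png

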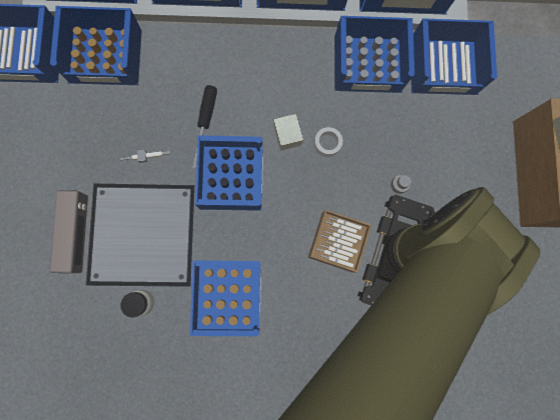

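View pics/w5.png

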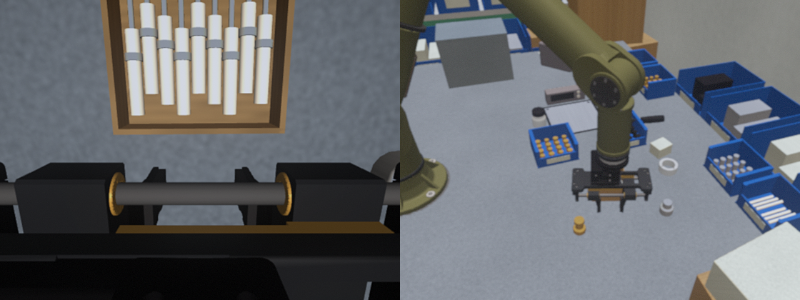

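Top view: the carton is fully visible at about (340,241), turned slightly less than before. The wrist view shows its rear edge centred between the fingers and parallel to them.

```bash
python3 - <<'E'
from h import *
c=env.read_camera("top");print(carton(c)[:1])
hsv=cv2.cvtColor(c["img"],cv2.COLOR_BGR2HSV)
m=cv2.inRange(hsv,(5,40,50),(25,255,255));m=cv2.morphologyEx(m,cv2.MORPH_CLOSE,np.ones((7,7)));m[:,:290]=0;m[:,380:]=0;m[:190]=0
for k in big(m,700): print(rect(c,k,.05)[0])
w=env.read_camera("wrist");hsv=cv2.cvtColor(w["img"],cv2.COLOR_BGR2HSV)
m=cv2.inRange(hsv,(5,60,50),(25,255,255));m[200:]=0;m=cv2.morphologyEx(m,cv2.MORPH_CLOSE,np.ones((25,25)))
for k in big(m,3000):
    print(cv2.boundingRect(k)); k=k.reshape(-1,2)
    bot=np.array([[x,k[k[:,0]==x][:,1].max()] for x in range(170,385,5)]);P=cast(w,bot,.05);f=np.polyfit(P[:,0],P[:,1],1);print("rear edge ang",np.degrees(np.arctan(f[0])),P.min(0),P.max(0))
E
```

```text
[(((532.8505859375, -190.267333984375), (92.52801513671875, 92.46410369873047), 72.4095458984375), (309, 210, 62, 62))]
((325.8450927734375, -180.7501220703125), (155.2454071044922, 207.86895751953125), 88.76350402832031)
((532.3689575195312, -189.99221801757812), (93.9915542602539, 93.64464569091797), 72.47989654541016)
(138, 0, 268, 186)
rear edge ang -17.371187084966635 [ 0.4803012  -0.24687002] [ 0.55798087 -0.22247595]
```

drive_tool --pt "0.4 0 0 0 0 0 0.57" --pt "0.4 0 0 0 0 0 0.57" --pt "0.4 0 0 0 0 0 0.57" --pt "0.4 0 0 0 0 0 0.57" --pt "0.4 0 0 0 0 0 0.57" --pt "0.4 0 0 0 0 0 0.57" --pt "0.4 0 0 0 0 0 0.57" --pt "0.2 0 0 0 0 0 0.57" --pt "0.2 0 0 0 0 0 0.57" --pt "0.2 0 0 0 0 0 0.57" --pt "0.32 0.08 0 0 0 -0.9 0.57" --pt "0.32 0.08 0 0 0 -0.9 0.57" --pt "0.32 0.08 0 0 0 -0.9 0.57" --pt "0.32 0.08 0 0 0 -0.9 0.57" --pt "0.32 0.08 0 0 0 -0.9 0.57" --pt "0.32 0.08 0 0 0 -0.9 0.57" --pt "0.32 0.08 0 0 0 -0.9 0.57" --pt "0.32 0.08 0 0 0 -0.9 0.57" --pt "0.32 0.08 0 0 0 -0.9 0.57" --pt "0.32 0.08 0 0 0 -0.9 0.57"

```text
time_s: 14.07
tool_pos: [0.5344, -0.2139, 0.0853]
tool_rot: [180.0, -0.0, 81.1]
force: [0.1, -0.8, 0.1]
grip_width: 0.0496
```

```bash
python3 - <<'E'
from h import *
o=env.get_obs();print(o["tool_pos"],o["tool_rot"],o["time_s"],o["force"])
c=env.read_camera("top");print(carton(c)[:1])
cv2.imwrite("pics/t6.png",cv2.resize(c["img"][120:350,40:420],None,fx=2,fy=2))
E
```

```text
[ 0.53441124 -0.21391123  0.08526611] [ 1.79992829e+02 -2.68932957e-03  8.11020169e+01] 14.0667 [ 0.06087404 -0.83409566  0.13520217]
[(((892.1946411132812, 277.055908203125), (95.31536102294922, 90.29362487792969), 89.9194564819336), (70, 27, 53, 46))]
```

View pics/t6.png

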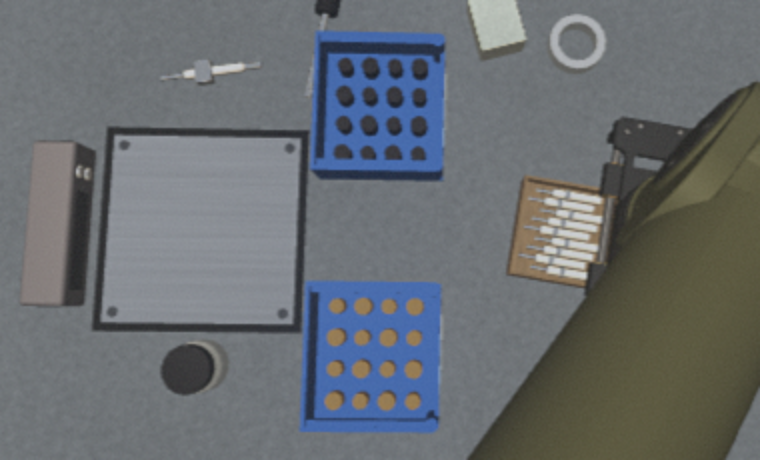

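```bash
cat >> h.py <<'E'
def front(c,A,B):  # rim front corners px (far-x, near-x) in top image
    p=cast(c,[A,B],.05);d=p[0]-p[1];L=np.linalg.norm(d);u=d/L;n=np.array([-u[1],u[0]])
    print("ang %.1f len %.1f ctr"%(np.degrees(np.arctan2(u[1],u[0])),L*1e3),((p.mean(0)-.045*n)*1e3).round(1))
E
python3 - <<'E'
from h import *
c=env.read_camera("top")
front(c,(302.8,208.8),(293.8,256.5))
cv2.imwrite("pics/t7.png",cv2.resize(c["img"][195:275,280:360],None,fx=7,fy=7,interpolation=cv2.INTER_CUBIC))
E
```

```text
ang -10.3 len 89.4 ctr [ 538.1 -158.1]
```

View pics/t7.png

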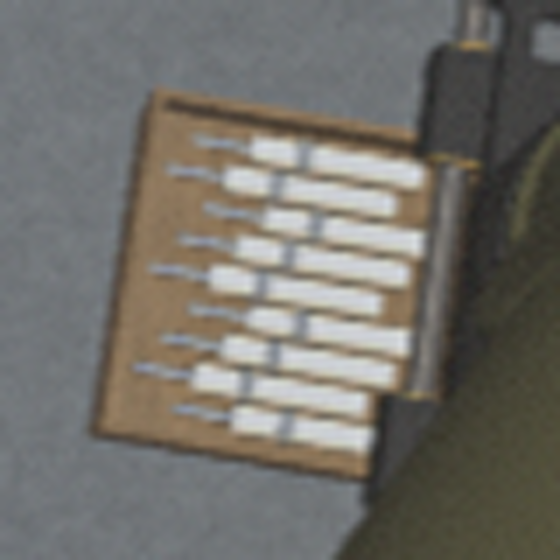

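drive_tool --pt "0.3 0 0 0 0 0 0.57" --pt "0.3 0 0 0 0 0 0.57" --pt "0.3 0 0 0 0 0 0.57" --pt "0.3 0 0 0 0 0 0.57" --pt "0.3 0 0 0 0 0 0.57" --pt "0.3 0.08 0 0 0 -0.82 0.57" --pt "0.3 0.08 0 0 0 -0.82 0.57" --pt "0.3 0.08 0 0 0 -0.82 0.57" --pt "0.3 0.08 0 0 0 -0.82 0.57" --pt "0.3 0.08 0 0 0 -0.82 0.57" --pt "0.3 0.08 0 0 0 -0.82 0.57" --pt "0.3 0.08 0 0 0 -0.82 0.57" --pt "0.3 0.08 0 0 0 -0.82 0.57" --pt "0.3 0.08 0 0 0 -0.82 0.57" --pt "0.3 0.08 0 0 0 -0.82 0.57" --pt "0.3 0.08 0 0 0 -0.82 0.57"

```text
time_s: 15.5
tool_pos: [0.5483, -0.1672, 0.0854]
tool_rot: [180.0, 0.0, 90.1]
force: [-0.3, -3.6, 1.8]
grip_width: 0.0495
```

```bash
python3 - <<'E'
from h import *
o=env.get_obs();print(o["tool_pos"],o["tool_rot"],o["time_s"],o["force"])
c=env.read_camera("top")
cv2.imwrite("pics/t8.png",cv2.resize(c["img"][190:270,240:340],None,fx=7,fy=7,interpolation=cv2.INTER_CUBIC))
w=env.read_camera("wrist");cv2.imwrite("pics/w8.png",w["img"])
E
```

```text
[ 0.54832052 -0.16716593  0.08536494] [1.79981300e+02 9.55545182e-03 9.01084773e+01] 15.5 [-0.29019779 -3.56752245  1.79679795]
```

View pics/t8.png

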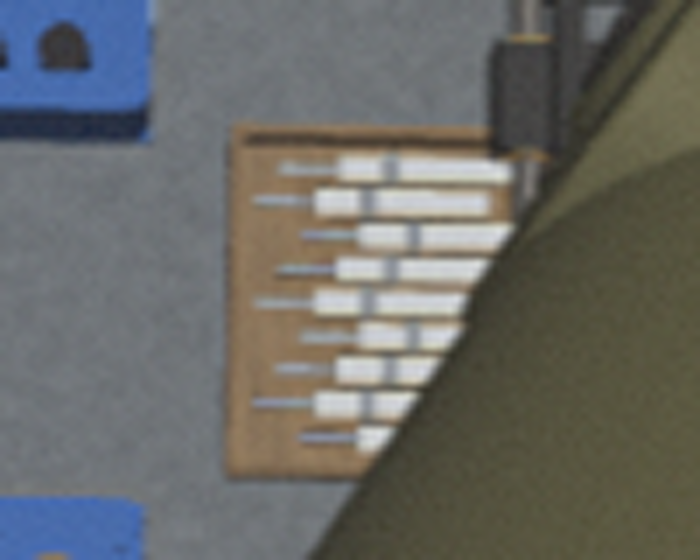

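View pics/w8.png

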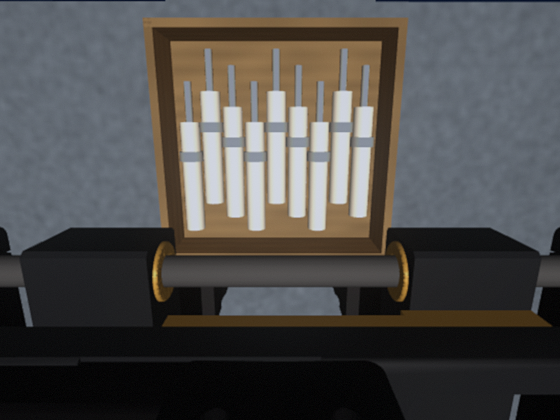

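```bash
python3 - <<'E'
from h import *
c=env.read_camera("top")
print(cast(c,[(273,207.7),(272.3,258.2)],.05)*1e3)
front(c,(273,207.7),(272.3,258.2))
print("far bin rim",cast(c,[(260.5,205.4)],.062)*1e3,"base",cast(c,[(260.5,210.1)],0)*1e3,"near rim",cast(c,[(259,261.1)],.062)*1e3)
for y in(-.044,.075): 
  for x in (.493,.593): print((x,y),proj(c,[[x,y,.062]]),proj(c,[[x,y,0]]))
# wrist: carton front corners
w=env.read_camera("wrist");print("wrist front",cast(w,[(146,21),(407,19.5)],.05)*1e3, "rear",cast(w,[(163,253),(394,253)],.05)*1e3)
E
```

```text
[[591.23345295 -66.60909606]
 [498.57610198 -66.70574585]]
ang 0.1 len 92.7 ctr [ 545.  -111.7]
far bin rim [[593.24860846 -43.5379249 ]] base [[593.45570079 -43.37570136]] near rim [[492.74305388 -42.77502362]]
(0.493, -0.044) [[259.69032853 260.96453196]] [[259.83289016 261.71381194]]
(0.593, -0.044) [[260.75184019 205.5399483 ]] [[260.81417093 210.33586384]]
(0.493, 0.075) [[192.5356088  260.01890656]] [[197.71045684 260.84287822]]
(0.593, 0.075) [[194.86966275 204.31083319]] [[199.78225861 209.22138525]]
wrist front [[501.06207339 -66.57448723]
 [591.15696695 -65.97460966]] rear [[ 499.93539044 -151.98168101]
 [ 593.79730744 -151.81206586]]
```

drive_tool --pt "0.25 -0.03 0 0 0 0 0.57" --pt "0.25 -0.03 0 0 0 0 0.57" --pt "0.25 -0.03 0 0 0 0 0.57" --pt "0.25 -0.03 0 0 0 0 0.57" --pt "0.25 -0.03 0 0 0 0 0.57" --pt "0.25 -0.03 0 0 0 0 0.57" --pt "0.25 -0.03 0 0 0 0 0.57"

```text
time_s: 16.28
tool_pos: [0.5459, -0.1493, 0.0852]
tool_rot: [-180.0, -0.0, 90.0]
force: [0.3, -2.3, -0.2]
grip_width: 0.0493
```

```bash
python3 - <<'E'
from h import *
o=env.get_obs();print(o["tool_pos"],o["tool_rot"],o["time_s"],o["force"])
c=env.read_camera("top")
cv2.imwrite("pics/t9.png",cv2.resize(c["img"][190:270,240:340],None,fx=7,fy=7,interpolation=cv2.INTER_CUBIC))
w=env.read_camera("wrist");cv2.imwrite("pics/w9.png",w["img"])
E
```

```text
[ 0.54589102 -0.14934637  0.08515559] [-1.79987410e+02 -1.55840000e-02  9.00431239e+01] 16.2833 [ 0.29359736 -2.34131816 -0.21136408]
```

View pics/t9.png

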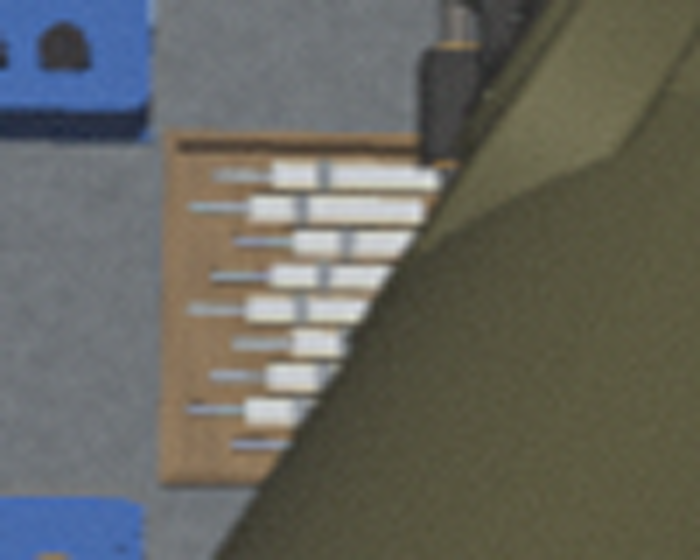

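View pics/w9.png

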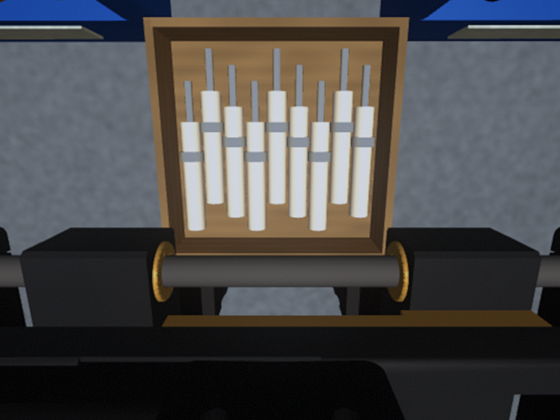

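```bash
python3 - <<'E'
from h import *
c=env.read_camera("top")
print(cast(c,[(263.4,208.6),(262.9,259.3)],.05)*1e3)
front(c,(263.4,208.6),(262.9,259.3))
E
```

```text
[[589.22477426 -48.92826756]
 [496.3526156  -49.69572513]]
ang 0.5 len 92.9 ctr [543.2 -94.3]
```

drive_tool --pt "0.35 0 0 0 0 0 0.57" --pt "0.35 0 0 0 0 0 0.57" --pt "0.35 0 0 0 0 0 0.57" --pt "0.35 0 0 0 0 0 0.57" --pt "0.35 0 0 0 0 0 0.57" --pt "0.35 0 0 0 0 0 0.57" --pt "0.35 0 0 0 0 0 0.57" --pt "0.35 0 0 0 0 0 0.57" --pt "0.35 0 0 0 0 0 0.57" --pt "0.35 0 0 0 0 0 0.57" --pt "0.35 0 0 0 0 0 0.57" --pt "0.35 0 0 0 0 0 0.57" --pt "0.35 0 0 0 0 0 0.57" --pt "0.35 0 0 0 0 0 0.57"

```text
time_s: 17.6
tool_pos: [0.546, -0.1004, 0.0853]
tool_rot: [-180.0, -0.0, 90.0]
force: [-0.2, -0.6, -1.1]
grip_width: 0.0498
```

```bash
python3 - <<'E'
from h import *
o=env.get_obs();print(o["tool_pos"],o["tool_rot"],o["time_s"],o["force"])
c=env.read_camera("top")
cv2.imwrite("pics/t10.png",cv2.resize(c["img"][190:270,180:290],None,fx=7,fy=7,interpolation=cv2.INTER_CUBIC))
w=env.read_camera("wrist");cv2.imwrite("pics/w10.png",w["img"])
E
```

```text
[ 0.54598837 -0.10041132  0.085251  ] [-1.79999967e+02 -6.54196435e-03  9.00341977e+01] 17.6 [-0.2431084  -0.58178057 -1.13760514]
```

View pics/t10.png

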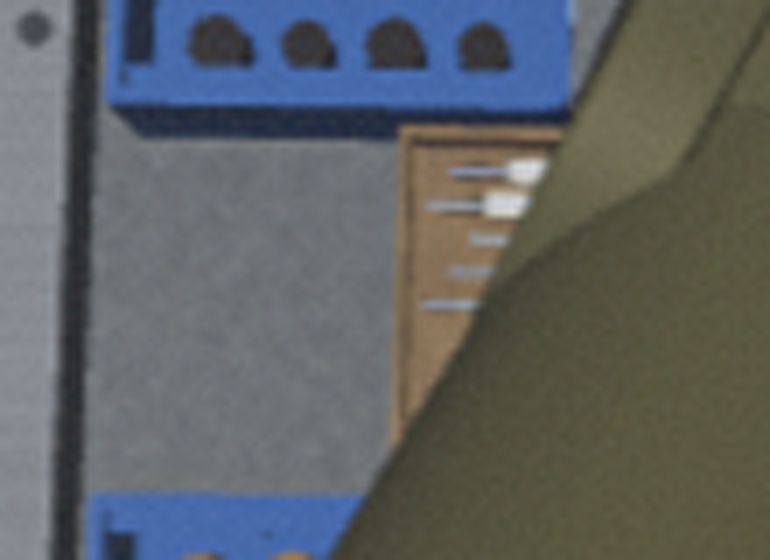

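View pics/w10.png

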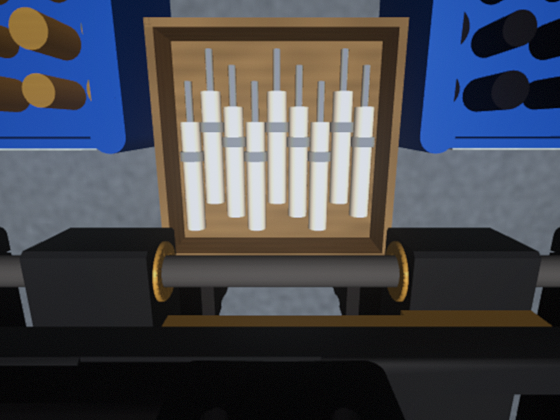

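The carton is in the gap with clearance on both sides: the carton spans columns 146–407 and the bin walls sit at about 125 and 420 in the wrist view. Now I'll refine the station axis and plate centre.

```bash
python3 - <<'E'
from h import *
c=env.read_camera("top")
print(cast(c,[(193.6,260.7),(195.7,204.9)],.062)*1e3)
# plate: light steel interior + dark rim outer via minAreaRect on initial image
c["img"]=cv2.imread("pics/top0.png");g=cv2.cvtColor(c["img"],cv2.COLOR_BGR2GRAY)
m=cv2.inRange(g,0,75);m[:,:86]=0;m[:,196:]=0;m[:180]=0;m[290:]=0
k=big(m,200)[0];r,p=rect(c,k,0);print(r,p.round(1).tolist())
ap=cv2.approxPolyDP(cv2.convexHull(k),8,True).reshape(-1,2);print(ap.tolist(),cast(c,ap,0).round(4).tolist(),cast(c,ap,0).mean(0))
s=cv2.inRange(cv2.blur(g,(3,3)),118,255)
E
```

```text
[[491.82769892  73.07537192]
 [591.95136545  73.46535887]]
((543.09716796875, 185.6433563232422), (196.32655334472656, 195.5587158203125), 0.1158917248249054) [[444.70001220703125, 283.20001220703125], [445.1000061035156, 87.69999694824219], [641.5, 88.0999984741211], [641.0999755859375, 283.6000061035156]]
[[94, 183], [194, 185], [190, 285], [86, 284]] [[0.6408, 0.282], [0.6409, 0.0882], [0.4472, 0.0877], [0.4468, 0.2824]] [0.54393472 0.18508497]
```

drive_tool --pt "0.4 0 0 0 0 0 0.57" --pt "0.4 0 0 0 0 0 0.57" --pt "0.4 0 0 0 0 0 0.57" --pt "0.4 0 0 0 0 0 0.57" --pt "0.4 0 0 0 0 0 0.57" --pt "0.4 0 0 0 0 0 0.57" --pt "0.4 0 0 0 0 0 0.57" --pt "0.4 0 0 0 0 0 0.57" --pt "0.4 0 0 0 0 0 0.57" --pt "0.4 0 0 0 0 0 0.57" --pt "0.4 0 0 0 0 0 0.57" --pt "0.4 0 0 0 0 0 0.57" --pt "0.4 0 0 0 0 0 0.57" --pt "0.4 0 0 0 0 0 0.57" --pt "0.4 0 0 0 0 0 0.57" --pt "0.4 0 0 0 0 0 0.57" --pt "0.4 0 0 0 0 0 0.57" --pt "0.4 0 0 0 0 0 0.57" --pt "0.4 0 0 0 0 0 0.57" --pt "0.4 0 0 0 0 0 0.57"

```text
time_s: 19.42
tool_pos: [0.5459, -0.0203, 0.0852]
tool_rot: [-180.0, -0.0, 90.0]
force: [0.0, -4.0, 2.6]
grip_width: 0.0498
```

drive_tool --pt "0.4 0 0 0 0 0 0.57" --pt "0.4 0 0 0 0 0 0.57" --pt "0.4 0 0 0 0 0 0.57" --pt "0.4 0 0 0 0 0 0.57" --pt "0.4 0 0 0 0 0 0.57" --pt "0.4 0 0 0 0 0 0.57" --pt "0.4 0 0 0 0 0 0.57" --pt "0.4 0 0 0 0 0 0.57" --pt "0.4 0 0 0 0 0 0.57" --pt "0.4 0 0 0 0 0 0.57" --pt "0.4 0 0 0 0 0 0.57" --pt "0.4 0 0 0 0 0 0.57" --pt "0.4 0 0 0 0 0 0.57" --pt "0.4 0 0 0 0 0 0.57" --pt "0.4 0 0 0 0 0 0.57" --pt "0.4 0 0 0 0 0 0.57" --pt "0.4 0 0 0 0 0 0.57" --pt "0.4 0 0 0 0 0 0.57" --pt "0.4 0 0 0 0 0 0.57" --pt "0.4 0 0 0 0 0 0.57"

```text
time_s: 21.08
tool_pos: [0.5458, 0.0597, 0.0852]
tool_rot: [-180.0, -0.0, 90.0]
force: [-0.3, -2.8, 1.7]
grip_width: 0.0496
```

```bash
python3 - <<'E'
from h import *
o=env.get_obs();print(o["tool_pos"],o["tool_rot"],o["time_s"],o["force"])
c=env.read_camera("top")
cv2.imwrite("pics/t11.png",cv2.resize(c["img"][170:300,70:240],None,fx=4.5,fy=4.5,interpolation=cv2.INTER_CUBIC))
w=env.read_camera("wrist");cv2.imwrite("pics/w11.png",w["img"])
E
```

```text
[0.54582504 0.05970719 0.08521053] [-1.79993917e+02 -1.08221074e-02  9.00353179e+01] 21.0833 [-0.33173065 -2.81434065  1.65930064]
```

View pics/t11.png

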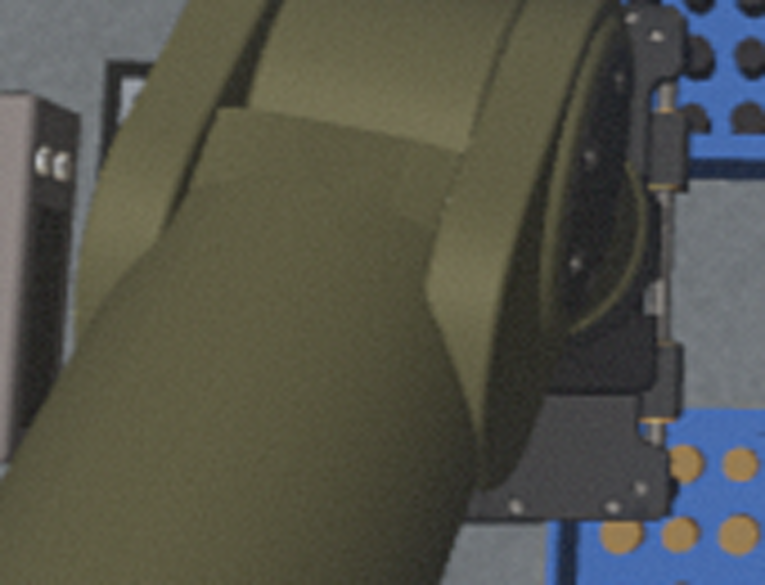

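View pics/w11.png

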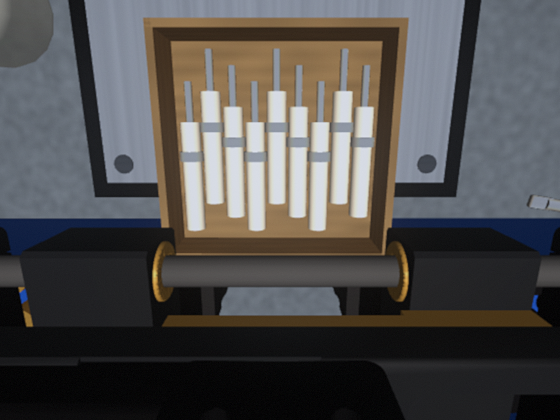

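Wrist view: the carton is straight, between the plate's rim lines. The plate's near corners are at (97,196) and (456,195), and the carton's front corners are at (146,20) and (407,19).

```bash
python3 - <<'E'
from h import *
w=env.read_camera("wrist")
P=cast(w,[(96,196.5),(457,195.5)],0);print("plate near corners",P*1e3,P.mean(0)*1e3)
P2=cast(w,[(76.5,3),(482,3)],0);print("plate sides ",P2*1e3, P2.mean(0))
F=cast(w,[(145.5,19.5),(407.5,18.5)],.05);print("carton front",F*1e3,F.mean(0)*1e3)
u=P[1]-P[0];v=F[1]-F[0];print(np.degrees(np.arctan2(u[1],u[0])),np.degrees(np.arctan2(v[1],v[0])),np.linalg.norm(u))
S=cast(w,[(145.5,25),(163.5,250)],.05);T=cast(w,[(407.5,25),(395,240)],.05);print(S*1e3,T*1e3)
E
```

```text
plate near corners [[444.92344299  87.93126144]
 [640.72575244  88.90103898]] [542.82459772  88.41615021]
plate sides  [[447.81354803 182.00022869]
 [640.63400355 182.3096972 ]] [0.54422378 0.18215496]
carton front [[498.31463142 161.04761438]
 [588.65259628 161.50798291]] [543.48361385 161.27779864]
0.2837745148954967 0.2919807318409999 0.19580471100843658
[[498.15251737 159.32385279]
 [497.66004209  76.49011247]] [[588.8414417  159.47417189]
 [591.10580369  80.97883174]]
```

drive_tool --pt "0.4 0 0 0 0 0 0.57" --pt "0.4 0 0 0 0 0 0.57" --pt "0.4 0 0 0 0 0 0.57" --pt "0.4 0 0 0 0 0 0.57" --pt "0.4 0 0 0 0 0 0.57" --pt "0.4 0 0 0 0 0 0.57" --pt "0.4 0 0 0 0 0 0.57" --pt "0.4 0 0 0 0 0 0.57" --pt "0.4 0 0 0 0 0 0.57" --pt "0.4 0 0 0 0 0 0.57" --pt "0.4 0 0 0 0 0 0.57" --pt "0.4 0 0 0 0 0 0.57" --pt "0.4 0 0 0 0 0 0.57" --pt "0.4 0 0 0 0 0 0.57" --pt "0.4 0 0 0 0 0 0.57" --pt "0.3 0 0 0 0 0 0.57" --pt "0.2 0 0 0 0 0 0.57" --pt "0.2 0 0 0 0 0 0.57" --pt "0.15 0 0 0 0 0 0.57" --pt "0 0 0 0 0 0 0.57"

```text
time_s: 22.9
tool_pos: [0.5459, 0.1281, 0.0853]
tool_rot: [180.0, -0.0, 90.0]
force: [0.9, -0.3, 1.3]
grip_width: 0.0499
```

```bash
python3 - <<'E'
from h import *
o=env.get_obs();print(o["tool_pos"],o["tool_rot"],o["time_s"],o["force"])
w=env.read_camera("wrist");cv2.imwrite("pics/w12.png",w["img"])
E
```

```text
[0.54593303 0.12814365 0.08532094] [ 1.79988906e+02 -2.39554737e-02  9.00453162e+01] 22.9 [ 0.91034727 -0.32396182  1.25090863]
```

View pics/w12.png

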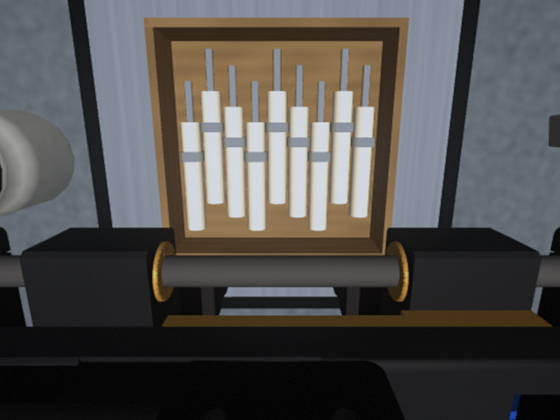

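drive_tool --pt "-0.5 0 0 0 0 0 0.57" --pt "-0.8 0 0 0 0 0 0.57" --pt "-0.8 0 0 0 0 0 0.57" --pt "0 0 -2 0 0 0 0.57" --pt "0 0 -2 0 0 0 0.57" --pt "0 0 -2 0 0 0 0.57" --pt "0 0 -2 0 0 0 0.57" --pt "0 0 -2 0 0 0 0.57" --pt "-1.8 0 0 0 0 0 0.57" --pt "-1.8 0 0 0 0 0 0.57" --pt "-1.8 0 0 0 0 0 0.57" --pt "-1.8 0 0 0 0 0 0.57" --pt "-1.8 0 0 0 0 0 0.57" --pt "-1.8 0 0 0 0 0 0.57" --pt "-1.8 0 0 0 0 0 0.57" --pt "-1.8 0 0 0 0 0 0.57" --pt "-1.8 0 0 0 0 0 0.57" --pt "-1.8 0 0 0 0 0 0.57" --pt "-1.8 0 0 0 0 0 0.57" --pt "-1.8 0 0 0 0 0 0.57"

```text
time_s: 24.62
tool_pos: [0.5455, -0.1113, 0.1854]
tool_rot: [180.0, -0.0, 90.0]
force: [0.0, -0.2, -0.4]
grip_width: 0.0495
```

```bash
python3 - <<'E'
from h import *
o=env.get_obs();print(o["tool_pos"],o["tool_rot"],o["time_s"],o["force"])
c=env.read_camera("top");cv2.imwrite("pics/t13.png",c["img"])
w=env.read_camera("wrist");cv2.imwrite("pics/w13.png",w["img"])
E
```

```text
[ 0.54547878 -0.1113234   0.18535774] [ 1.79980381e+02 -2.50603811e-02  8.99501089e+01] 24.6167 [ 0.02086974 -0.24086328 -0.36780458]
```

View pics/t13.png

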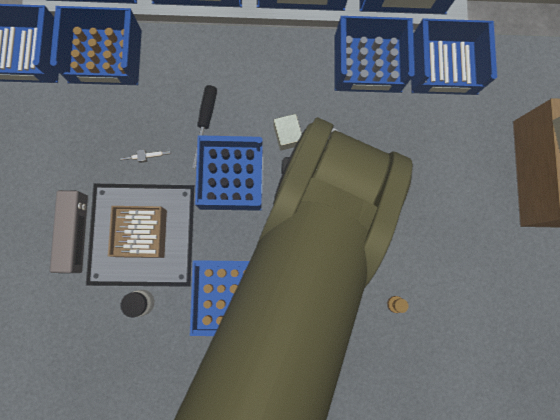

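```bash
python3 - <<'E'
from h import *
i=cv2.imread("pics/t13.png");cv2.imwrite("pics/t13z.png",cv2.resize(i[195:270,100:175],None,fx=8,fy=8,interpolation=cv2.INTER_CUBIC))
E
```

```text
(no output)
```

View pics/t13z.png

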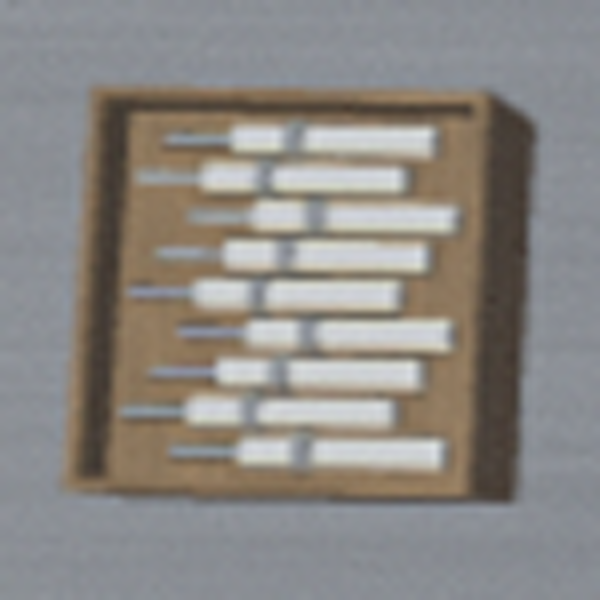

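Zoomed top view: rim corners are at (92,88), (488,93), (468,497) and (65,490) in the 8x crop, and the rear base corners are at (535,128) and (513,500).

```bash
python3 - <<'E'
from h import *
c=env.read_camera("top")
f=lambda a:(np.array(a)+.5)/8-.5+[100,195]
P=cast(c,f([(92,88),(488,93),(468,497),(65,490)]),.05)*1e3;print(P.round(1).tolist(),P.mean(0))
d=P[0]-P[3];e=P[1]-P[2];print(np.degrees(np.arctan2(d[1],d[0])),np.degrees(np.arctan2(e[1],e[0])))
B=cast(c,f([(535,128),(513,500)]),0)*1e3;print(B,"plate centre ~ (543.2,185.5)")
w=env.read_camera("wrist")
E
```

```text
[[589.7, 228.4], [590.2, 139.1], [498.4, 138.7], [498.6, 228.1]] [544.20561625 183.58783947]
0.2024933681898979 0.2354725906280192
[[589.17114411 139.31920069]
 [499.27331032 139.98399058]] plate centre ~ (543.2,185.5)
```

View pics/w13.png

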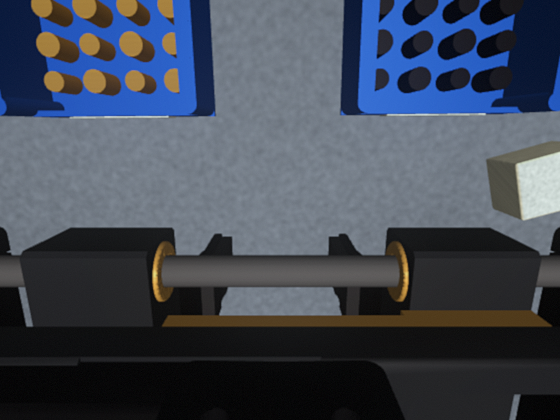

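```bash
python3 - <<'E'
from h import *
c=env.read_camera("side");a=cv2.imread("pics/side0.png")
cv2.imwrite("pics/s14.png",np.hstack([a[100:340,170:430],c["img"][100:340,170:430]]))
E
```

```text
(no output)
```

View pics/s14.png

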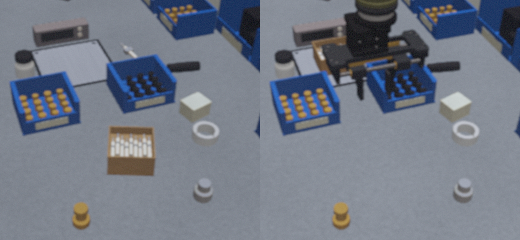

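The before and after side views show every loose item in the same place and the gripper clear of everything, so I'm handing the job in.

```bash
python3 -c "
from cell import env
print(env.sign_off(), env.get_obs()['time_s'])"
```

```text
the job is handed in; nothing more can be done
the job is handed in; nothing more can be done
```

The carton is standing on the weighing plate and the job is handed in. The robot's clock read 24.6 s just before sign-off, against the 67 s limit.

**What I did:**
- I nudged one corner from the far side to bring the carton towards the gap line. The first nudge failed because the corner slipped between the open fingertips. I repeated it with the fingers closed.
- I then pushed flush from behind with two fingers, turning the carton straight on a gentle arc.
- It went through the gap in a straight push. I backed the gripper off, lifted it and moved it back, clear of the bins and the carton.

**Last checks:**
- **Position:** the top camera puts the carton centre at about (544, 184) mm and the plate centre at (543, 185.5) mm. That is about 2 mm off, which is within the camera calibration.
- **Squareness:** the carton is turned about 0.2°, and the station about 0.1–0.6° depending on which edge I measured. The top and wrist views differ by 1–2 mm on the positions.
- **Loose items:** all those visible in the before and after pictures look unmoved. The gripper hid the electrode in the last side view, but the last top view shows it in place.
- **Forces:** the wrist force was only a few newtons at every reading I took.

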